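# Start and screw home the grease plug of a shoe-finishing gearbox

## Task

One of the two buffing gearboxes still has its T-handled grease plug standing high, with its cross-pin resting on top of the neck. Without lifting it out, turn that plug backward (counter-clockwise from above) until it lines up with the notches and drops into the thread start, then drive it forward (clockwise) until it is fully home against its stop, and let go. Leave the other gearbox's plug, already home, as it is.

Things in the scene. Friction and masses are not known exactly. Their poses are not given: they have to be found in the camera images.
- plug: The high plug: loose steel bolt, 0.2 kg, 104 mm long, upright in the gearbox's bore. Origin: centre of the lower end, z up. Shank 18 mm thick; cross-pin 46 x 7 mm along its x, underside at z 50 mm. T-handle at z 84 to 104 mm: bar 44 mm along x (as the pin), 12 mm thick along y; grip it there from above at its middle. Same after half a turn. Turns freely.
- gearbox: Fixed grey gearbox of the high plug, 120 x 120 x 70 mm, origin under its centre on the bench. Motor on its -x side (to 155 mm, 71 mm high), buffing wheel on its +x side (to 122 mm, 86 mm high). Plug origin above this origin: 40 mm at start, pin on the rim; 24 mm dropped onto the thread start; 20 mm home, bar then along the gearbox's x, against the end stop.
- neck (a point): Centre of the neck's rim, 90 mm above the bench; axes as gearbox. The pin drops through two facing notches, 80 degrees ccw (from above) of gearbox x, 9 degrees play each way; it starts 40 to 80 degrees cw of them. 6 mm posts on the rim stop it 9 degrees past them. After the drop (16 mm), 80 degrees cw to the stop, sinking 4 mm at 18 to 66; 3 mm height play.
- second_plug: An identical plug, already home in an identical second gearbox, so it stands 20 mm lower than the high one. Origin and axes as for the high plug. To be left alone.
Mind the look-alikes: they are no part of the job. What is shaped like the plug but blue or red is not meant.

How it is judged:
By the outcome, as a careful person would: the job done as asked, in the order asked, and still so for the second after the job is handed in, with the robot touching nothing.
It also fails if it takes over 38 s, if anything falls off the work surface, if the arm or the gripper's body presses on something with over 40 N, if the wrist force passes 120 N, or if a joint passes its speed limit or range.

## Robot

A 7-joint arm with a two-finger parallel gripper is mounted at the origin on the work surface. World frame = base frame: x ahead of the robot, y to its left, z up, the work surface at z = 0. Lengths are in mm, angles in rad, forces in N, time in s.
With the tool pointing down it reaches from about 400 to 900 mm from the base axis. Payload 5.5 kg.
Tool frame: the origin (TCP) lies at the very end of the fingers, on their centre line; the grasp point (between the pads) lies 19 mm behind it; z points along the fingers, y is the line along which they close (so a half turn about z gives the same grasp; the last joint's range is limited). The gripper opens to 85 mm and grips with 20 to 120 N. Pads are 22 mm wide; open, the fingers measure 114 mm over their backs; the gripper's body (76 mm by 85 mm) begins 54 mm behind the grasp point. The pads swing forward as they close: fully open they stand 13 mm farther back than shut.
Start: joints at [-1.056, 0.501, -0.427, 1.55, 0.221, 1.138, -0.21], TCP at [161.907, 629.512, 231.31] pointing down, gripper open.
Joint ranges: [-2.88, 2.88], [-0.31, 2.03], [-1.54, 1.56], [0.2, 2.42], [-1.41, 4.55], [0.19, 2.02], [-2.57, 2.57]. Speed limits (rad/s): [2.57, 2.57, 3.14, 3.14, 3.14, 3.14, 3.14].

## Interface

Orientations are given as a unit quaternion [w, x, y, z].
In Python, from rig import robot gives the robot as it stands. The module is installed in compiled form; this text tells all that it offers.
- The arm moves only by the tool arm_command, never from a script. Its argument "plan" is a list of rows, each a list of 3 entries, a list of its own where there are three numbers: the shift along the tool's x, y, z in mm, then the turn, a rotation vector about the tool's x, y, z in degrees, then the closure, from 0 (fully open) to 1 (shut). A call has 1 to 12 rows; each row shifts and turns the commanded pose from where the row before left it, along the tool's axes as they then stand; what a row does not reach is not made up. A row lasts 1/10 s, in which the tool goes at most 50 mm and 8.59 degrees, less where a joint would pass 70% of its speed; a pose out of reach is approached as far as the arm can. A call with a gripper value outside its range is refused whole. The fingers move at their own pace and stop on an object; "force" is the grip in N (left out, the last holds). Time passes only in rows, so rows that do not move let the fingers close. It gives the time, the measured TCP pose, the force, the opening and the grip force at its end, in the units of the state.
- robot.get_state(): the state, without advancing time (a new reading comes with each control period).
- robot.camera(name): name is "side" or "top" or "wrist"; returns (picture, depth): 480x640x3 uint8, red, green, blue; 480x640 float32, mm along the optical axis (not along the pixel's ray), 0 where there is no reading.
- robot.camera_info(name): a dict with "fx", "fy", "cx", "cy" (pixels), "R" (3x3) and "t" (3): a world point X has camera coordinates R X + t. Camera axes: x right, y down, z forward; pixel columns grow to the right and rows downward; lengths in mm; the calibration is good to about 2 mm. A picture is of the moment at which its call begins: read the wrist's pose just before it. camera_info takes no time and is no camera call; for the wrist camera it gives the pose at the moment of the call.
- robot.close_job(): hands the job in; it is judged then, once.
The state is a dict: "clock": time; "q": joint angles; "dq": joint speeds; "joint_torque": joint torques, N m; "position": TCP position; "orientation": TCP orientation; "ft_force": force on the tool from outside, world axes, zero at the start; "torque": the same for the moment, N m; "opening": finger opening in mm; "grip_force": force on a finger pad.
Only numpy, scipy, OpenCV 4.12 (cv2) and the standard library are available. Lean on these libraries where they do the work, as an engineer would, in place of code of your own. Each camera call takes 0.05 s, during which the arm holds its last target. There are 200 camera calls.

## Working session

There is one attempt and no reset: what is moved stays moved. The work goes in short steps, Python scripts to look and compute and a tool call to move; the robot and the scene stay as the last step left them, time stands still between calls to the robot, and variables do not carry over. Pictures are saved under pics/ and viewed, at most 10 in all, crops included, and the job is handed in when it is done.

Besides the shell and the picture viewer there is one more tool, called after "Call:" as a command line: name --argument value ..., lists and objects as JSON in quotes. arm_command: Moves the arm, as the interface text tells. Its arguments: {"type":"object","properties":{"plan":{"type":"array","items":{"type":"array"}},"force":{"type":"number"}},"required":["plan"]}

```bash
mkdir -p pics; cat > h.py <<'E'
import numpy as np, cv2
from rig import robot
def shot(n):
    i=robot.camera_info(n); p,d=robot.camera(n); return p,d,i
def save(f,p): cv2.imwrite('pics/'+f,p[:,:,::-1])
def pts(d,i):
    v,u=np.mgrid[0:480,0:640]; c=np.stack([(u-i['cx'])/i['fx']*d,(v-i['cy'])/i['fy']*d,d],-1)
    return (c-i['t'])@np.array(i['R'])
E
python3 - <<'E'
from h import *
for n in('top','side'):
    p,d,i=shot(n); save(n+'.png',p); np.savez(n+'.npz',p=p,d=d,R=i['R'],t=i['t'],k=[i[k] for k in('fx','fy','cx','cy')])
    print(n,i)
print(robot.get_state())
E
```

```text
top {'fx': 467.804442562514, 'fy': 467.804442562514, 'cx': 318.37574468896264, 'cy': 241.5374522462329, 'R': array([[-0.02732731, -0.99959898,  0.00742329],
       [-0.99565985,  0.02655721, -0.0891974 ],
       [ 0.08896449, -0.0098286 , -0.9959863 ]]), 't': array([ -7.06177736, 554.74576362, 839.85977345])}
side {'fx': 596.4700483319076, 'fy': 596.4700483319076, 'cx': 320.26874192432393, 'cy': 235.8869373272351, 'R': array([[ 0.98799376, -0.15293944, -0.02186002],
       [-0.11069479, -0.60207056, -0.79073238],
       [ 0.10777289,  0.78365845, -0.61177156]]), 't': array([-557.04839759,  122.77563447, 1090.27286255])}
{'clock': 0.1, 'q': array([-1.05580917,  0.50177695, -0.42676873,  1.55134667,  0.22077372,
        1.13832367, -0.21029651]), 'dq': array([-0.00149728, -0.00256814,  0.00012083, -0.00356514, -0.00010551,
        0.00041902,  0.00102217]), 'joint_torque': array([-1.09046447e-02, -5.70810843e+01, -5.83831474e+00, -2.81747228e+01,
        1.05410718e-02,  5.54804763e-03, -5.26809487e-06]), 'position': array([161.83301693, 628.87246055, 230.34480758]), 'orientation': array([-1.46978697e-04,  1.25557752e-01,  9.92085899e-01, -8.93148590e-04]), 'ft_force': array([-0.07504663, -0.359752  , -0.29897555]), 'torque': array([-0.00088737,  0.04119097,  0.0026534 ]), 'grip_force': 0.0, 'opening': 85.2728257053254}
```

View pics/top.png

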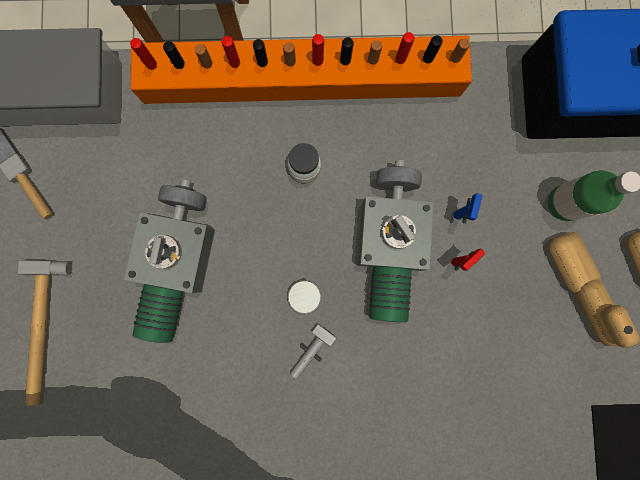

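View pics/side.png

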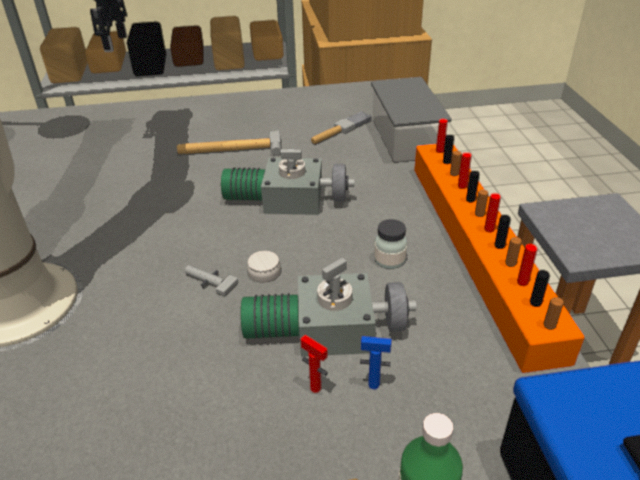

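The top view shows the right gearbox at (397,233) with its bar oblique (high plug). The left one at (163,250) has its bar along the motor-wheel axis, so it is already home. The side view agrees: the near plug at (335,272) stands high.

```bash
cat > m.py <<'E'
from h import *
def load(n):
    z=np.load(n+'.npz'); return z['p'],z['d'],dict(R=z['R'],t=z['t'],**dict(zip(('fx','fy','cx','cy'),z['k'])))
def ray(u,v,z,i):
    R=np.array(i['R']); c=-R.T@i['t']; r=R.T@[(u-i['cx'])/i['fx'],(v-i['cy'])/i['fy'],1]; return c+r*(z-c[2])/r[2]
def rect(P,m):
    r=cv2.minAreaRect(P[m][:,:2].astype(np.float32)); b=cv2.boxPoints(r); e=[b[1]-b[0],b[2]-b[1]]; e=max(e,key=np.linalg.norm)
    return np.round(r[0],1),np.round(r[1],1),round(np.degrees(np.arctan2(e[1],e[0]))%180,1)
E
python3 - <<'E'
from m import *
W={}
for n in('top','side'):
    p,d,i=load(n); P=pts(d,i); P[d==0]=0; W[n]=P
    for name,(x,y) in dict(hi=(None,None),).items(): pass
    box=((360,440),(170,290)) if n=='top' else ((290,380),(250,350))
    m=np.zeros(d.shape,bool); m[box[1][0]:box[1][1],box[0][0]:box[0][1]]=1
    z=P[...,2]
    print(n,'z hist',np.histogram(z[m],bins=range(0,180,10)))
    t=m&(z>118)&(z<160); print('bar',rect(P,t),np.percentile(z[t],[5,50,90,98]),t.sum())
    t2=t&(z>np.percentile(z[t],90)-5);print(' bartop',rect(P,t2),P[t2].mean(0))
    b=m&(abs(z-70)<4); print('box top',rect(P,b),np.median(z[b]))
    k=m&(abs(z-90)<4); print('rim',rect(P,k),np.median(z[k]))
p,d,i=load('top');P=W['top']
m=np.zeros(d.shape,bool); m[190:300,120:210]=1;z=P[...,2]
t=m&(z>110); print('second',rect(P,t),z[t].max(),'box',rect(P,m&(abs(z-70)<4)))
# motor (green) axis near the right box
h=cv2.cvtColor(p,cv2.COLOR_RGB2HSV); g=(h[...,1]>90)&(abs(h[...,0].astype(int)-75)<20); g[:, :340]=0; g[:, 430:]=0
print('motor',rect(P,g&(z>45)),)
save('c1.png',np.hstack([cv2.resize(p[190:280,350:440],(400,400),interpolation=2),cv2.resize(load('side')[0][250:330,295:375],(400,400),interpolation=2)]))
E
```

```text
top z hist (array([1050,   39,   57,   79,  191,  394, 2932, 1963,  521,  206,   12,
         13,   31,   35,  207,    0,    0]), array([  0,  10,  20,  30,  40,  50,  60,  70,  80,  90, 100, 110, 120,
       130, 140, 150, 160, 170]))
bar (array([ 562., -159.]), array([44.1, 15.2]), np.float32(33.9)) [124.32574544 142.46138369 144.67453015 145.59721699] 276
 bartop (array([ 562.6, -160.4]), array([43.4, 12.3]), np.float32(31.8)) [ 562.36104406 -159.92142227  143.00956853]
box top (array([ 569.3, -161.2]), array([120.9, 214.9]), np.float32(173.8)) 69.59537232359165
rim (array([ 601.3, -169.5]), array([ 54.5, 135.3]), np.float32(166.3)) 89.26204936374477
side z hist (array([1150,  165,  210,  241,  372,  436, 2073, 1336,  412,  397,  366,
         44,   85,  121,  162,    0,    0]), array([  0,  10,  20,  30,  40,  50,  60,  70,  80,  90, 100, 110, 120,
       130, 140, 150, 160, 170]))
bar (array([ 565.4, -163.8]), array([45.6, 17.3]), np.float32(29.1)) [122.71312976 138.2150067  143.90658804 144.72125199] 374
 bartop (array([ 564.8, -162. ]), array([44.9, 13.8]), np.float32(30.4)) [ 563.82041568 -163.32208362  142.63517996]
box top (array([ 557.5, -160.9]), array([123.9, 133.7]), np.float32(173.6)) 69.660050843985
rim (array([ 562.8, -213.4]), array([156.1, 114. ]), np.float32(80.2)) 89.67772041867389
second (array([539. , 245.4]), array([13.2, 43.7]), np.float32(169.0)) 126.90926959320205 box (array([552.9, 243. ]), array([121.5, 203.2]), np.float32(167.8))
motor (array([ 640.7, -150.4]), array([466.9, 153.3]), np.float32(0.3))
```

View pics/c1.png

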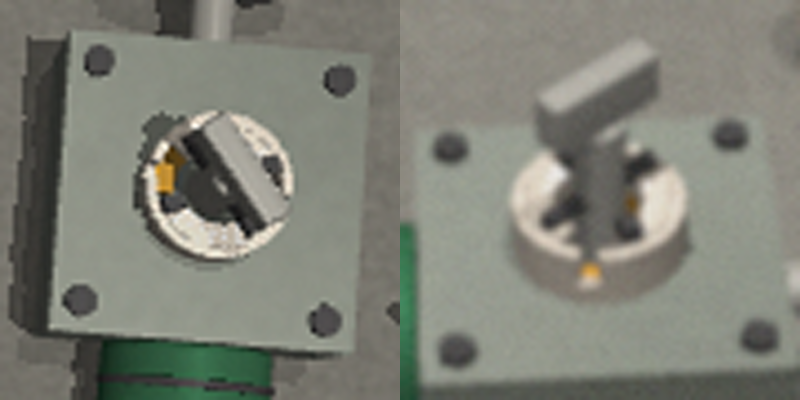

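The crop shows the bar 31° ccw of world x and the gearbox axis at about -6°, so the notch is at about 74° world. Both views put the plug at about (563,-161), with its top at 144. I'll swing around to it on an arc.

Call:
arm_command --plan '[[[-46, -4.5, 0], [0, 0, 4.16], 0], [[-46, -4.5, 0], [0, 0, 4.16], 0], [[-46, -4.5, 0], [0, 0, 4.16], 0], [[-46, -4.5, 0], [0, 0, 4.16], 0], [[-46, -4.5, 0], [0, 0, 4.16], 0], [[-46, -4.5, 0], [0, 0, 4.16], 0], [[-46, -4.5, 0], [0, 0, 4.16], 0], [[-46, -4.5, 0], [0, 0, 4.16], 0], [[-45, -4.5, 0], [0, 0, 4.16], 0], [[-45, -4.5, 0], [0, 0, 4.16], 0], [[-45, -4.5, 0], [0, 0, 4.16], 0]]' --force 60

```text
clock: 1.2
position: [535.6, 306.5, 230.8]
orientation: [-0.0, 0.503, 0.864, -0.0]
ft_force: [0.3, 0.2, -1.0]
opening: 85.4
grip_force: 0.0
```

Call:
arm_command --plan '[[[-44, -4.5, 0], [0, 0, 4.16], 0], [[-44, -4.5, 0], [0, 0, 4.16], 0], [[-44, -4.5, 0], [0, 0, 4.16], 0], [[-44, -4.5, 0], [0, 0, 4.16], 0], [[-44, -4.5, 0], [0, 0, 4.16], 0], [[-43, -4.5, 0], [0, 0, 4.16], 0], [[-43, -4.5, 0], [0, 0, 4.16], 0], [[-43, -4.5, 0], [0, 0, 4.16], 0], [[-43, -4.5, 0], [0, 0, 4.16], 0], [[-43, -4.5, 0], [0, 0, 4.16], 0], [[-20, -2, 0], [0, 0, 4.16], 0]]'

```text
clock: 2.3
position: [566.4, -142.4, 231.0]
orientation: [0.0, 0.801, 0.599, -0.001]
ft_force: [-0.0, -0.7, -0.5]
opening: 85.4
grip_force: 0.0
```

```bash
python3 - <<'E'
from m import *
s=robot.get_state(); p,d,i=shot('wrist'); save('w1.png',p)
np.savez('wrist.npz',p=p,d=d,R=i['R'],t=i['t'],k=[i[k] for k in('fx','fy','cx','cy')])
from scipy.spatial.transform import Rotation as Ro
print(s['q'],s['position'],Ro.from_quat(s['orientation'],scalar_first=True).as_matrix().round(3))
P=pts(d,i);z=P[...,2];m=(d>0)&(abs(P[...,0]-563)<50)&(abs(P[...,1]+161)<50)
t=m&(z>138)&(z<155);print(t.sum(), t.any() and (rect(P,t),np.median(z[t])), rect(P,m&(abs(z-90)<4)) )
E
```

```text
[ 0.05649667  0.35277651  0.17921688  1.73886957 -0.06793297  1.05694122
 -0.0287674 ] [ 566.44029075 -142.4209385   230.96195723] [[ 0.283  0.959 -0.001]
 [ 0.959 -0.283 -0.002]
 [-0.003 -0.001 -1.   ]]
1468 ((array([ 563.4, -162.3]), array([43.7, 12.5]), np.float32(31.8)), np.float64(143.71941154744425)) (array([ 563.9, -161.3]), array([54.1, 56.5]), np.float32(151.7))
```

View pics/w1.png

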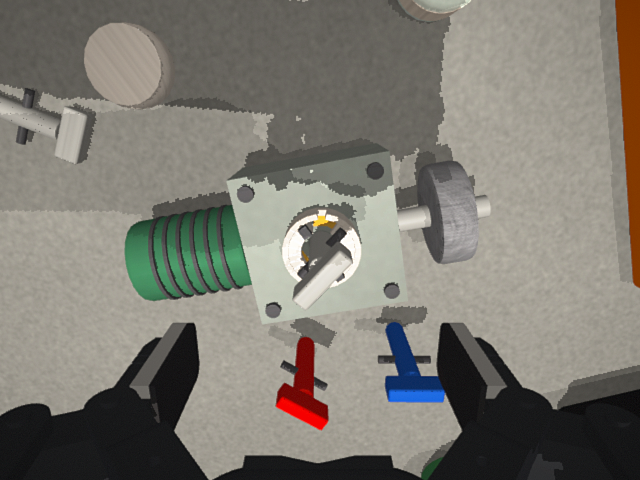

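The wrist view shows the plug bar at (323,278), the neck at (321,247) and the fakes at (303,405) and (415,388). All three views agree on the plug: (563.5,-162), top 144, bar at 31.8°. Next I align above it, descend and grip.

Call:
arm_command --plan '[[[-19.6, 2.7, 0], [0, 0, 0], 0.5], [[0, 0, 0], [0, 0, 8.36], 0.5], [[0, 0, 0], [0, 0, 8.36], 0.5], [[0, 0, 0], [0, 0, 8.36], 0.5], [[0, 0, 0], [0, 0, 8.36], 0.5], [[0, 0, 0], [0, 0, 8.36], 0.5], [[0, 0, 40], [0, 0, 0], 0.5], [[0, 0, 0], [0, 0, 0], 0.5]]'

```text
clock: 3.15
position: [562.1, -154.4, 186.7]
orientation: [-0.002, 0.96, 0.279, -0.004]
ft_force: [-0.4, 1.1, -0.3]
opening: 42.5
grip_force: 0.0
```

```bash
python3 - <<'E'
from m import *
p,d,i=load('wrist'); b=[ray(u,v,70,i) for u,v in((246,194),(375,171),(391,291),(273,310))]
c=[ray(u,v,70,i) for u,v in((228,180),(388,152),(408,295),(262,324))]
for q in(b,c):
    q=np.array(q)[:,:2]; e=[q[1]-q[0],q[2]-q[3],q[2]-q[1],q[3]-q[0]]
    print(q.mean(0),[(np.degrees(np.arctan2(v[1],v[0])).round(1),np.linalg.norm(v).round(1)) for v in e])
s=robot.get_state();print(s['position'],s['orientation'],s['q'],s['opening'],s['ft_force'])
p,d,i=shot('wrist');P=pts(d,i);z=P[...,2]
t=(d>0)&(abs(P[...,0]-563)<40)&(abs(P[...,1]+161)<40)&(z>138)&(z<150);print(rect(P,t),t.sum())
E
```

```text
[ 563.25122939 -163.499754  ] [(np.float64(-6.3), np.float64(96.0)), (np.float64(-6.3), np.float64(96.1)), (np.float64(-96.4), np.float64(96.6)), (np.float64(-96.4), np.float64(96.6))]
[ 563.90287321 -161.699347  ] [(np.float64(-6.6), np.float64(117.5)), (np.float64(-3.9), np.float64(120.7)), (np.float64(-95.4), np.float64(114.3)), (np.float64(-96.9), np.float64(119.8))]
[ 562.10746629 -154.42966988  186.74967953] [-0.00222997  0.96037469  0.27867453 -0.00399842] [-0.01802388  0.41241272  0.30675739  1.77955051 -0.14572857  0.98105215
 -0.65898797] 42.498984172316725 [-0.38046869  1.08190191 -0.32392355]
(array([ 563.4, -162.6]), array([44.5, 12. ]), np.float32(31.7)) 2063
```

Call:
arm_command --plan '[[[-3.1, 7.5, 10], [0, 0, -0.5], 0.5], [[0, 0, 15], [0, 0, 0], 0.5], [[0, 0, 0], [0, 0, 0], 0.5]]'

```text
clock: 3.5
position: [565.7, -164.7, 164.5]
orientation: [-0.001, 0.96, 0.282, -0.001]
ft_force: [-1.6, 1.1, -0.6]
opening: 42.6
grip_force: 0.0
```

Call:
arm_command --plan '[[[0, 0, 0], [0, 0, 0], 0.5], [[0, 0, 0], [0, 0, 0], 0.5]]'

```text
clock: 3.7
position: [567.3, -164.5, 166.8]
orientation: [0.0, 0.959, 0.282, 0.0]
ft_force: [0.5, 0.2, 1.1]
opening: 43.2
grip_force: 0.0
```

Call:
arm_command --plan '[[[-2.1, -3.9, 5], [0, 0, 1.1], 0.5], [[0, 0, 15], [0, 0, 0], 0.5], [[0, 0, 15], [0, 0, 0], 0.5], [[0, 0, 11], [0, 0, 0], 0.5], [[0, 0, 0], [0, 0, 0], 0.5], [[0, 0, 0], [0, 0, 0], 0.5], [[0, 0, 0], [0, 0, 0], 0.5]]'

```text
clock: 4.4
position: [563.4, -162.5, 120.6]
orientation: [0.0, 0.962, 0.273, 0.0]
ft_force: [0.1, -0.3, 0.7]
opening: 42.6
grip_force: 0.0
```

Right on target. Now I grip.

Call:
arm_command --plan '[[[0, 0, 0], [0, 0, 0], 1], [[0, 0, 0], [0, 0, 0], 1], [[0, 0, 0], [0, 0, 0], 1], [[0, 0, 0], [0, 0, 0], 1], [[0, 0, 0], [0, 0, 0], 1], [[0, 0, 0], [0, 0, 0], 1]]' --force 40

```text
clock: 5.0
position: [563.5, -162.5, 120.9]
orientation: [0.0, 0.962, 0.273, 0.001]
ft_force: [-0.3, 0.8, 5.3]
opening: 14.2
grip_force: 39.4
```

Call:
arm_command --plan '[[[0, 0, 0.5], [0, 0, -6], 1], [[0, 0, 0], [0, 0, -6], 1], [[0, 0, 0], [0, 0, -6], 1], [[0, 0, 0], [0, 0, -6], 1], [[0, 0, 0], [0, 0, -6], 1], [[0, 0, 0], [0, 0, -6], 1], [[0, 0, 0], [0, 0, -6], 1], [[0, 0, 0], [0, 0, 0], 1], [[0, 0, 0], [0, 0, 0], 1], [[0, 0, 0], [0, 0, 0], 1]]'

```text
clock: 6.0
position: [562.7, -162.2, 119.3]
orientation: [-0.0, 0.801, 0.599, -0.0]
ft_force: [0.9, -0.3, -2.9]
opening: 14.2
grip_force: 39.0
```

```bash
python3 - <<'E'
from m import *
s=robot.get_state(); print(s['position'],s['torque'],s['ft_force'],s['q'][6], 2*np.degrees(np.arctan2(s['orientation'][2],s['orientation'][1])))
p,d,i=shot('side'); P=pts(d,i);z=P[...,2]; m=(d>0)&(abs(P[...,0]-563)<40)&(abs(P[...,1]+161)<40)
p2,d2,i2=shot('wrist')
save('c2.png',np.hstack([cv2.resize(p[220:340,280:400],(400,400)),cv2.resize(p2[150:350,220:420],(400,400))]))
E
```

```text
[ 562.74589    -162.22815079  119.32370114] [-0.09847476 -0.36271419  0.01641857] [ 0.86486904 -0.34387088 -2.85874871] 0.010033563365588773 73.53777453516562
```

View pics/c2.png

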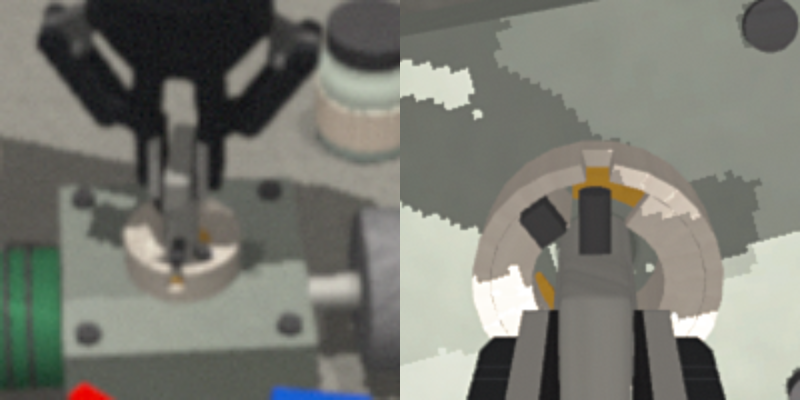

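The pin lines up with the notch: in the wrist crop, the pin at (595,215) sits below the notch at (598,165). The gripper now carries the plug's weight. I lower it.

Call:
arm_command --plan '[[[0, 0, 3], [0, 0, 0], 1], [[0, 0, 3], [0, 0, 0], 1], [[0, 0, 3], [0, 0, 0], 1], [[0, 0, 3], [0, 0, 0], 1], [[0, 0, 2], [0, 0, 0], 1], [[0, 0, 0], [0, 0, 0], 1], [[0, 0, 0], [0, 0, 0], 1], [[0, 0, 0], [0, 0, 0], 1]]'

```text
clock: 6.9
position: [562.9, -162.3, 105.7]
orientation: [-0.0, 0.8, 0.599, -0.0]
ft_force: [1.3, -0.2, -2.9]
opening: 13.8
grip_force: 39.0
```

Call:
arm_command --plan '[[[0, 0, 1], [0, 0, 0], 1], [[0, 0, 0.5], [0, 0, 0], 1], [[0, 0, 0], [0, 0, 0], 1], [[0, 0, 0], [0, 0, 0], 1]]'

```text
clock: 7.3
position: [563.2, -162.3, 104.9]
orientation: [0.0, 0.8, 0.599, 0.0]
ft_force: [-1.5, 1.0, 5.4]
opening: 14.1
grip_force: 40.3
```

Contact is 16 mm down, as specified, on the thread start. I drive clockwise.

Call:
arm_command --plan '[[[0, 0, 0], [0, 0, 5], 1], [[0, 0, 0], [0, 0, 5], 1], [[0, 0, 0], [0, 0, 5], 1], [[0, 0, 0], [0, 0, 5], 1], [[0, 0, 0.4], [0, 0, 5], 1], [[0, 0, 0.4], [0, 0, 5], 1], [[0, 0, 0.4], [0, 0, 5], 1], [[0, 0, 0.4], [0, 0, 5], 1], [[0, 0, 0], [0, 0, 0], 1], [[0, 0, 0], [0, 0, 0], 1]]'

```text
clock: 8.3
position: [563.8, -162.6, 103.2]
orientation: [0.001, 0.957, 0.291, 0.001]
ft_force: [0.3, -1.2, 4.9]
opening: 14.2
grip_force: 40.1
```

Call:
arm_command --plan '[[[0, 0, 0.4], [0, 0, 5], 1], [[0, 0, 0.4], [0, 0, 5], 1], [[0, 0, 0.4], [0, 0, 5], 1], [[0, 0, 0.4], [0, 0, 5], 1], [[0, 0, 0.4], [0, 0, 5], 1], [[0, 0, 0.4], [0, 0, 5], 1], [[0, 0, 0], [0, 0, 4], 1], [[0, 0, 0], [0, 0, 4], 1], [[0, 0, 0], [0, 0, 0], 1], [[0, 0, 0], [0, 0, 0], 1]]'

```text
clock: 9.3
position: [563.3, -162.1, 100.9]
orientation: [-0.0, 0.999, -0.037, 0.0]
ft_force: [-0.8, 1.0, 7.4]
opening: 14.5
grip_force: 40.6
```

```bash
python3 - <<'E'
from m import *
s=robot.get_state(); print(s['position'],s['torque'],s['ft_force'],s['q'][6], 2*np.degrees(np.arctan2(s['orientation'][2],s['orientation'][1])))
E
```

```text
[ 563.29780796 -162.11968035  100.89164871] [0.17795897 0.27131285 0.0044321 ] [-0.80524395  1.02451942  7.41569916] -1.1492624477513544 -4.213034171548207
```

Call:
arm_command --plan '[[[0, 0, 0], [0, 0, 2], 1], [[0, 0, 0], [0, 0, 2], 1], [[0, 0, 0], [0, 0, 1.5], 1], [[0, 0, 0], [0, 0, 0], 1], [[0, 0, 0], [0, 0, 0], 1], [[0, 0, 0], [0, 0, 0], 1]]'

```text
clock: 9.9
position: [563.3, -162.0, 100.9]
orientation: [-0.0, 0.996, -0.085, 0.0]
ft_force: [-2.1, 2.0, 8.5]
opening: 13.8
grip_force: 40.6
```

```bash
python3 - <<'E'
from m import *
s=robot.get_state(); print(s['position'],s['torque'],s['ft_force'],s['q'][6], 2*np.degrees(np.arctan2(s['orientation'][2],s['orientation'][1])))
E
```

```text
[ 563.27562511 -161.9942066   100.89185326] [0.27011115 0.24480152 0.05008252] [-2.10821493  1.96444893  8.53775282] -1.2305057455925907 -9.700413897376457
```

Call:
arm_command --plan '[[[0, 0, 0], [0, 0, 2], 1], [[0, 0, 0], [0, 0, 2], 1], [[0, 0, 0], [0, 0, 0], 1], [[0, 0, 0], [0, 0, 0], 1], [[0, 0, 0], [0, 0, 0], 1]]'

```text
clock: 10.4
position: [563.3, -161.8, 100.9]
orientation: [-0.0, 0.993, -0.119, 0.0]
ft_force: [-0.9, 1.9, 8.6]
opening: 13.9
grip_force: 40.7
```

```bash
python3 - <<'E'
from m import *
s=robot.get_state(); print(s['position'],s['torque'],s['ft_force'],s['opening'], 2*np.degrees(np.arctan2(s['orientation'][2],s['orientation'][1])))
p,d,i=shot('top'); P=pts(d,i);z=P[...,2]
p2,d2,i2=shot('wrist')
save('c3.png',p2[100:480])
E
```

```text
[ 563.30332497 -161.79875753  100.89241371] [0.25417712 0.24530557 0.17865929] [-0.87090792  1.90065053  8.61583825] 13.852389349323436 -13.677616460976148
```

View pics/c3.png

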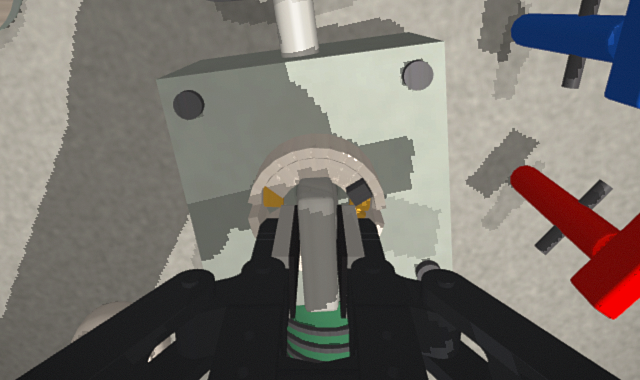

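The reaction torque rose to 0.18 N·m, so the plug is against its stop. The wrist picture shows the bar at (320,250) pointing along the shaft. I release while the plug is still pressed against the stop, then rise.

Call:
arm_command --plan '[[[0, 0, 0], [0, 0, 0], 0.5], [[0, 0, 0], [0, 0, 0], 0.5], [[0, 0, 0], [0, 0, 0], 0.5], [[0, 0, 0], [0, 0, 0], 0.5], [[0, 0, -15], [0, 0, 0], 0.5], [[0, 0, -30], [0, 0, 0], 0.5], [[0, 0, -45], [0, 0, 0], 0.5], [[0, 0, -30], [0, 0, 0], 0.5], [[0, 0, 0], [0, 0, 0], 0.5], [[0, 0, 0], [0, 0, 0], 0.5], [[0, 0, 0], [0, 0, 0], 0.5]]'

```text
clock: 11.6
position: [562.4, -161.9, 219.7]
orientation: [-0.0, 0.993, -0.12, -0.001]
ft_force: [0.3, -0.7, -0.1]
opening: 42.9
grip_force: 0.0
```

```bash
python3 - <<'E'
from m import *
p,d,i=shot('wrist');P=pts(d,i);z=P[...,2]; m=(d>0)&(abs(P[...,0]-563)<40)&(abs(P[...,1]+161)<40)
t=m&(z>115)&(z<150);print(rect(P,t),t.sum(),np.percentile(z[t],[5,50,95]))
q=(d>0)&(abs(z-70)<3)&(abs(P[...,0]-563)<75)&(abs(P[...,1]+161)<75); print('box',rect(P,q))
save('w4.png',p)
E
```

```text
(array([ 564., -163.]), array([12. , 43.7]), np.float32(170.5)) 1394 [121.80766941 123.87580556 125.03521224]
box (array([ 554.5, -161.4]), array([120.4, 137.8]), np.float32(173.8))
```

View pics/w4.png

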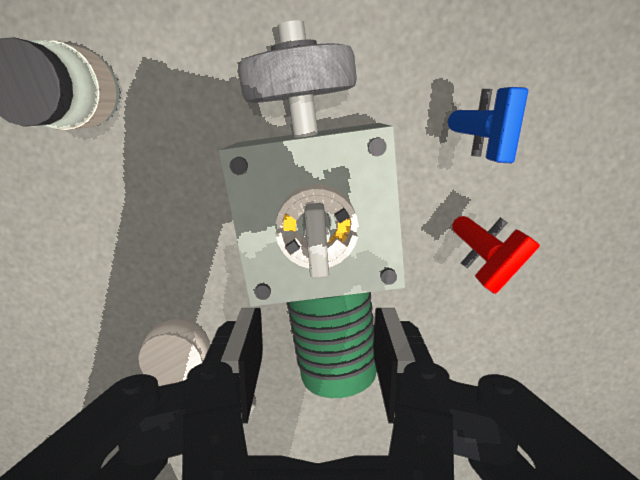

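The plug's top is at 123.9 mm, the home height. The bar at (316,240) is in line with the gearbox and against its stop, and the gripper is clear of everything.

```bash
python3 -c "
from rig import robot
print(robot.close_job())"
```

```text
the job is handed in; nothing more can be done
None
```

I turned the high plug back until it dropped into the thread start, drove it clockwise against its stop (top at 123.9 mm, bar about 3° past the gearbox axis), released it and handed the job in at about 12 s; the second plug was not touched.

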